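# Size a worn feed wheel in the stepped gap gauge

## Task

The copier's paper-feed wheel has to be sized for a replacement. Hold it upright by its shaft and try it gently from above in the slots of the go/no-go gap gauge, beginning with the narrowest and working up, feeling each time whether it really enters and never forcing it. Leave it standing level on the ledges inside the first slot that takes it (in a slot too wide it would fall past the ledges, which must not happen), let go, and leave the other things on the bench alone.

Things in the scene. Friction and masses are not known exactly. Their poses are not given: they have to be found in the camera images.
- wheel_mid (a point): Loose rigid paper-feed wheel, about 110 g, standing on its flat face: black disc 32 mm across, 18 thick, underside edge chamfered 0.7; on it a collar 17 across, 4 high, then a plain steel shaft 14 across from 22 to 58 above the underside: grip that. This point is on the axis half-way up, 29 above the underside; z runs up the shaft.
- wheel: The same feed wheel; origin at the centre of its underside. Any of the four slots may be the one for it. There it goes 8 mm down past the jaw tops with about 1 mm of play in all and stands on the ledges; every narrower slot is at least 4 mm too narrow and leaves it on the jaw tops; in a wider one it drops past the ledges to the base.
- gauge: Go/no-go gap gauge fixed to the bench: base 104 (x) x 236 (y) x 8 mm, on it four parallel slots. Origin on the bench below the middle of the jaws; y along the row of slots, x away from their open ends. Each slot has a dark fixed jaw on its -y side and a bright one, part of the slide, on its +y side: 46 long (x), 8 wide, tops 24 above the bench; below 16 a 2.5 mm ledge sticks out of each.
- slide: The gauge's slide with the four +y jaws, clamped fast at one of four index lines for the machine in hand; how far that opens the slots is not marked. Each slot is 5 mm wider than its -y neighbour, at every setting. Its bar, 26 wide, lies behind the jaws, about as high as they, with two clamp knobs up to 36 mm above the bench. Origin on the bench, somewhere below the jaws.
- slot0 (a point): Narrowest slot (at the -y end of the row): point on the go face of its fixed (-y) jaw at the height of the ledges (16 mm above the bench), mid-way along the jaw; axes as the gauge's. The slot lies on its +y side: a wheel just touching this jaw has its axis 16 mm from here along +y. Jaw tops are 8 above, the base 8 below.
- slot1 (a point): Second slot: point on the go face of its fixed (-y) jaw at the height of the ledges (16 mm above the bench), mid-way along the jaw; axes as the gauge's. The slot lies on its +y side: a wheel just touching this jaw has its axis 16 mm from here along +y. Jaw tops are 8 above, the base 8 below.
- slot2 (a point): Third slot: point on the go face of its fixed (-y) jaw at the height of the ledges (16 mm above the bench), mid-way along the jaw; axes as the gauge's. The slot lies on its +y side: a wheel just touching this jaw has its axis 16 mm from here along +y. Jaw tops are 8 above, the base 8 below.
- slot3 (a point): Widest slot (at the +y end of the row): point on the go face of its fixed (-y) jaw at the height of the ledges (16 mm above the bench), mid-way along the jaw; axes as the gauge's. The slot lies on its +y side: a wheel just touching this jaw has its axis 16 mm from here along +y. Jaw tops are 8 above, the base 8 below.
- tape_2: Bystander: a roll of white tape, 100 across and 25 high, lying flat to the left, near the front edge (sizes in mm); leave it alone.
- driver_1: Bystander: a precision screwdriver, 148 long, lying along the front edge of the bench on the right (sizes in mm); leave it alone.
- sim_tin: Bystander: a small flat hinged tin, 64 x 94 x 22, left of the gauge (sizes in mm); leave it alone.
- handset_0: Bystander: a mobile handset, 153 x 74 x 9, lying flat to the left (sizes in mm); leave it alone.

How it is judged:
By the outcome, as a careful person would: the job done as asked, in the order asked, and still so for the second after the job is handed in, with the robot touching nothing.
It also fails if it takes over 61 s, if anything falls off the work surface, if the arm or the gripper's body presses on something with over 40 N, if the wrist force passes 120 N, or if a joint passes its speed limit or range.

## Robot

A 7-joint arm with a two-finger parallel gripper is mounted at the origin on a cart in front of the work surface, level with it; the furniture and walls round the work are solid. World frame = base frame: x ahead of the robot, y to its left, z up, the work surface at z = 0. Lengths are in m, angles in rad, forces in N, time in s.
With the tool pointing down it reaches from about 0.4 to 0.85 m from the base axis. Payload 10.4 kg.
Tool frame: the origin (TCP) lies midway between the tips of the shut fingers; the grasp point (between the pads) lies 19 mm behind it; z points along the fingers, y is the line along which they close (so a half turn about z gives the same grasp; the last joint's range is limited). The gripper opens to 87 mm and grips with 3 to 60 N. Pads are 19 mm wide; open, the fingers measure 117 mm over their backs; the gripper's body (75 mm by 190 mm) begins 51 mm behind the grasp point.
Start: joints at [-1.238, 0.332, -0.065, 1.46, 0.022, 1.35, -0.088], TCP at [0.218, 0.586, 0.223] pointing down, gripper open.
Joint ranges: [-2.6, 2.6], [-0.5, 2.12], [-1.47, 1.34], [0.16, 2.42], [-1.27, 4.41], [0.06, 2.06], [-2.6, 2.6]. Speed limits (rad/s): [2.22, 2.22, 2.79, 2.79, 3.14, 3.14, 3.14].

## Interface

Orientations are given as a unit quaternion [x, y, z, w].
In Python, from bench import r gives the robot as it stands.
- The arm moves only by the tool arm_command, never from a script. Its argument "moves" is one flat list of numbers, 4 for each row, row after row: the shift along the tool's x, y, z in cm, then the turn about the tool's z in degrees. A call has 1 to 12 rows; each row shifts and turns the commanded pose from where the row before left it, along the tool's axes as they then stand; what a row does not reach is not made up. A row lasts 1/12 s, in which the tool goes at most 41.7 mm and 7.16 degrees, less where a joint would pass 70% of its speed; a pose out of reach is approached as far as the arm can. A call with a gripper value outside its range is refused whole. "fingers" is the opening in per cent of the stroke, from 0 (shut) to 100 (fully open), set as the call begins (left out, the last holds). The fingers move at their own pace and stop on an object; "squeeze" is the grip in N (left out, the last holds). Time passes only in rows, so rows that do not move let the fingers close. It gives the time, the measured TCP pose, the force, the opening and the grip force at its end, in the units of the state.
- r.read_state(): the state, without advancing time (a new reading comes with each control period).
- r.camera(name): name is "side" or "top"; returns the picture (384x512x3 uint8, red, green, blue); there is no depth.
- r.camera_info(name): a dict with "fx", "fy", "cx", "cy" (pixels), "k1" (the pictures are not rectified: a ray, as slopes to the right and down, at radius r is drawn at 1 + k1 r^2 times it, then the intrinsics apply), "origin" and "attitude" of the camera in the world. Camera axes: x right, y up, looking along -z (the intrinsics and any distortion apply to the point x, -y, -z); pixel columns grow to the right and rows downward; lengths in m; the calibration is good to about 2 mm. A picture is of the moment at which its call begins. camera_info takes no time and is no camera call.
- r.close_job(): hands the job in; it is judged then, once.
The state is a dict: "time": time; "joint_positions": joint angles; "joint_vel": joint speeds; "joint_torque": joint torques, N m; "ee_pos": TCP position; "eef_rot": TCP orientation; "ft_force": force on the tool from outside, world axes, zero at the start; "torque": the same for the moment, N m; "width": finger opening in m; "grip_force": force on a finger pad.
Only numpy, scipy, OpenCV 4.12 (cv2) and the standard library are available. Lean on these libraries where they do the work, as an engineer would, in place of code of your own. Each camera call takes 0.05 s, during which the arm holds its last target. There are 200 camera calls.

## Working session

There is one attempt and no reset: what is moved stays moved. The work goes in short steps, Python scripts to look and compute and a tool call to move; the robot and the scene stay as the last step left them, time stands still between calls to the robot, and variables do not carry over. Pictures are saved under pics/ and viewed, at most 11 in all, crops included, and the job is handed in when it is done.

Besides the shell and the picture viewer there is one more tool, called after "Emit:" in YAML: its name, and indented under it one key for each argument. arm_command: Moves the arm, as the interface text tells. Its arguments: {"type":"object","properties":{"moves":{"type":"array"},"fingers":{"type":"number"},"squeeze":{"type":"number"}},"required":["moves"]}

```bash
ls; mkdir -p pics
python3 - <<'E'
from bench import r
import cv2
for n in("top","side"):
    cv2.imwrite(f"pics/{n}0.png",cv2.resize(r.camera(n),(800,600),interpolation=cv2.INTER_CUBIC)[:,:,::-1])
    print(r.camera_info(n))
s=r.read_state();print(s["time"],s["ee_pos"],s["eef_rot"],s["width"],s["ft_force"])
E
```

```text
pics
{'fx': 369.9141747212648, 'fy': 369.9141747212648, 'cx': 251.7007270157667, 'cy': 197.66610462765962, 'k1': -0.12168872772549559, 'origin': array([0.30055755, 0.19796649, 1.02706676]), 'attitude': array([ 0.06745741, -0.07217672, -0.69959482,  0.70767726])}
{'fx': 394.0565402920589, 'fy': 394.0565402920589, 'cx': 252.77814000641976, 'cy': 195.8333614924194, 'k1': 0.01699038987832102, 'origin': array([-0.28515517, -0.20850454,  0.55726893]), 'attitude': array([ 0.42531371, -0.25668901, -0.44713722,  0.74383285])}
0.1 [0.21758314 0.58553921 0.22183262] [ 1.76964618e-01  9.84217005e-01 -6.34775239e-04 -9.06469421e-05] 0.08672271478586957 [0.71509117 0.43820803 0.40261964]
```

View pics/top0.png

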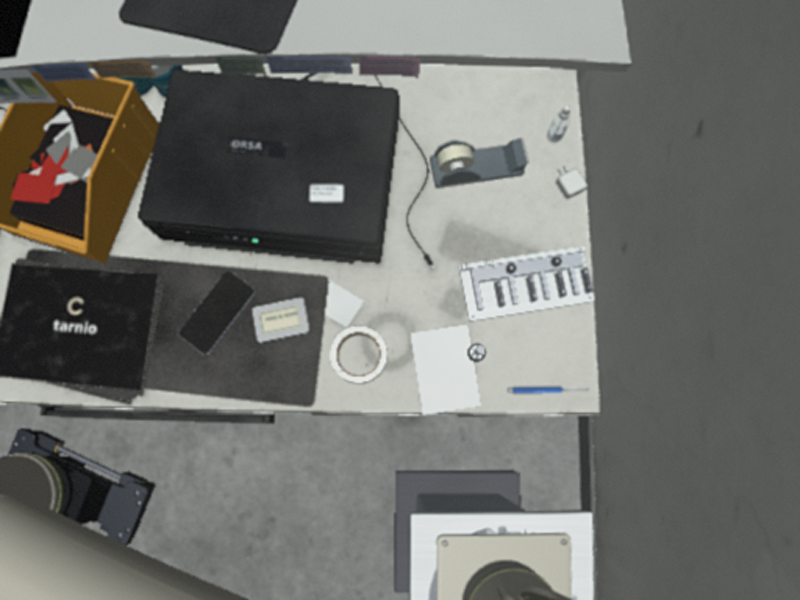

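View pics/side0.png

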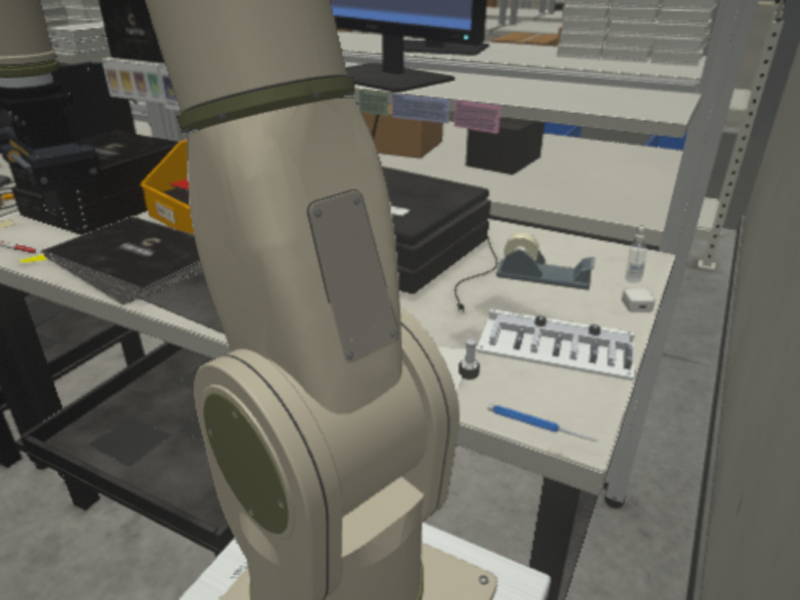

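```bash
cat > h.py <<'E'
import numpy as np,cv2
from scipy.spatial.transform import Rotation as R
from scipy.optimize import least_squares
from bench import r
I={n:r.camera_info(n) for n in("top","side")}
def proj(n,P):
    i=I[n];c=(np.atleast_2d(P)-i["origin"])@R.from_quat(i["attitude"]).as_matrix()
    s=np.c_[c[:,0],-c[:,1]]/-c[:,2:3]
    s=s*(1+i["k1"]*(s**2).sum(1,keepdims=True))
    return s*[i["fx"],i["fy"]]+[i["cx"],i["cy"]]
def at(n,uv,z):
    "world xy of pixel at height z"
    return least_squares(lambda p:(proj(n,[*p,z])[0]-uv),[.6,0]).x
def crop(n,box,k,f):
    x,y,w,h=box;cv2.imwrite(f,cv2.resize(r.camera(n)[y:y+h,x:x+w],None,fx=k,fy=k,interpolation=cv2.INTER_CUBIC)[:,:,::-1])
E
python3 - <<'E'
from h import *
crop("top",(285,150,100,85),8,"pics/t1.png")
crop("side",(285,190,130,60),6,"pics/s1.png")
E
```

```text
(no output)
```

View pics/t1.png

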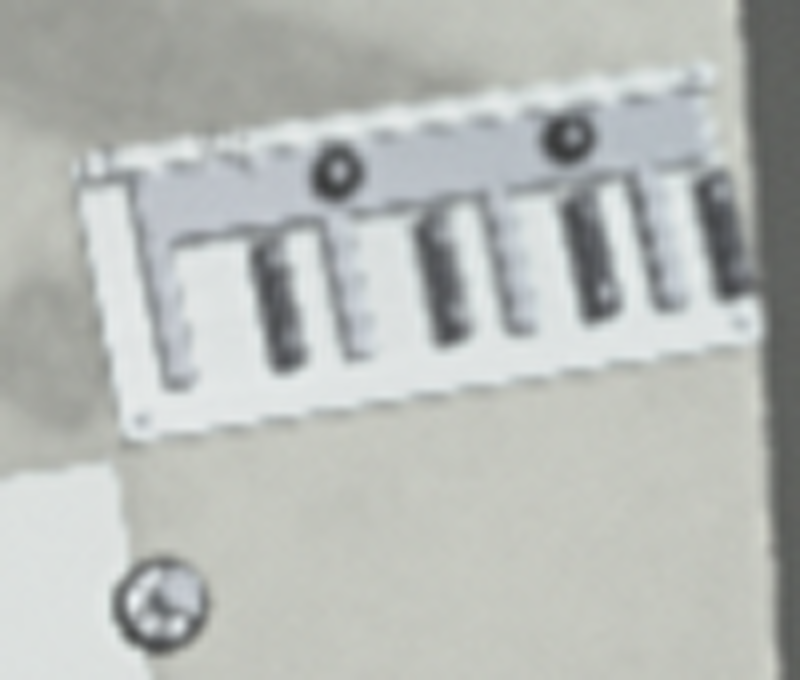

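View pics/s1.png

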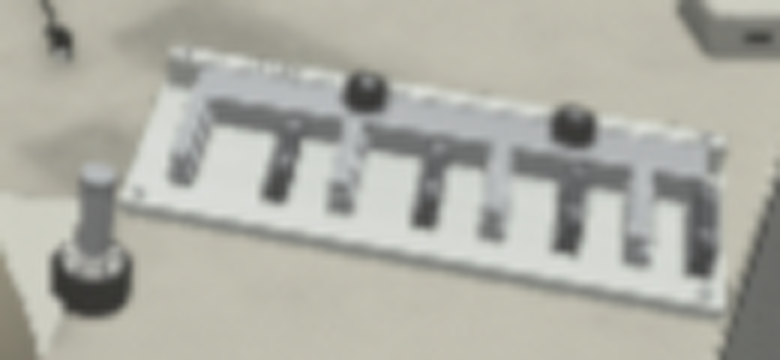

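```bash
cat >> h.py <<'E'
T=lambda x,y:np.array([285+(x+.5)/8-.5,150+(y+.5)/8-.5])
S=lambda x,y:np.array([285+(x+.5)/6-.5,190+(y+.5)/6-.5])
E
python3 - <<'E'
from h import *
print("wheel disc top",at("top",T(161,606),.014),"shaft top",at("top",T(183,583),.058))
print("wheel side shafttop",at("side",S(98,172),.058),"bottom ctr",at("side",S(90,285),.008), "disc top", at("side",S(92,255),.020))
cs={"NLt":("top",(126,440)),"NRt":("top",(762,340)),"NLs":("side",(120,206)),"NRs":("side",(722,310))}
P={k:at(n,(T if n=="top" else S)(*p),.008) for k,(n,p) in cs.items()}
for k,v in P.items():print(k,v.round(4))
for a,b in(("NLt","NRt"),("NLs","NRs")):
    d=P[a]-P[b];print(np.linalg.norm(d),np.degrees(np.arctan2(-d[0],d[1])))
# jaw near-end centres (top cam), z=24
d=(P["NLt"]-P["NRt"]);ey=d/np.linalg.norm(d);ex=np.array([ey[1],-ey[0]])
O=(P["NLt"]+P["NRt"])/2
for nm,p in dict(d0=(735,295),b0=(672,306),d1=(600,318),b1=(522,331),d2=(455,341),b2=(358,357),d3=(290,369),b3=(180,387)).items():
    q=at("top",T(*p),.024);print(nm,q.round(4),((q-O)@ex).round(4),((q-O)@ey).round(4))
for nm,p in dict(d0=(701,192),b0=(640,180),d1=(570,180),b1=(496,160),d2=(430,155),b2=(345,140),d3=(282,130),b3=(188,120)).items():
    pass
print(ex,ey,O)
E
```

```text
wheel disc top [0.42750596 0.04499918] shaft top [0.42972015 0.04419927]
wheel side shafttop [0.4287426  0.04479256] bottom ctr [0.42487824 0.04319413] disc top [0.42789952 0.04437655]
NLt [0.4868 0.0555]
NRt [ 0.5257 -0.1752]
NLs [0.4811 0.0528]
NRs [ 0.524  -0.1762]
0.2339862997408187 9.590974205671731
0.23299265952641113 10.60464452622391
d0 [ 0.5384 -0.1604] 0.0149 -0.1046
b0 [ 0.534  -0.1373] 0.0145 -0.081
d1 [ 0.5293 -0.111 ] 0.0142 -0.0543
b1 [ 0.5243 -0.0828] 0.0139 -0.0256
d2 [ 0.5204 -0.0587] 0.0141 -0.0013
b2 [ 0.5142 -0.0241] 0.0138 0.0339
d3 [ 5.096e-01 -1.000e-04] 0.0133 0.0584
b3 [0.5027 0.0386] 0.0129 0.0977
[0.9860223  0.16661342] [-0.16661342  0.9860223 ] [ 0.5062515  -0.05983828]
```

```bash
cat >> h.py <<'E'
W=np.array([.4285,.0445]);YAW=np.radians(10.1)
ey=np.array([-np.sin(YAW),np.cos(YAW)]);ex=np.array([np.cos(YAW),np.sin(YAW)])
def go(p,yaw=YAW):
    s=r.read_state();Q=R.from_quat(s["eef_rot"]).as_matrix()
    tz=Q[:,1];cur=np.arctan2(-tz[0],tz[1])
    C=np.array([[-np.cos(yaw),-np.sin(yaw),0],[-np.sin(yaw),np.cos(yaw),0],[0,0,-1]]).T
    print("t",round(s["time"],2),"turn",np.degrees(cur-yaw).round(2),"shift cm",(C.T@(np.array(p)-s["ee_pos"])*100).round(2),"tilt",(Q[:2,2]).round(4),"tcp",s["ee_pos"].round(4),"F",s["ft_force"].round(2),"w",round(s["width"],4),round(s["grip_force"],1))
E
python3 - <<'E'
from h import *
go([*W,.10])
E
```

```text
t 0.2 turn -30.49 shift cm [-11.27 -56.97  12.21] tilt [-0.0003 -0.0008] tcp [0.2176 0.5856 0.2221] F [-0.35 -0.41  0.19] w 0.0871 0.0
```

Emit:
arm_command:
  moves: [0, 0, 0, -6.1, 0, 0, 0, -6.1, 0, 0, 0, -6.1, 0, 0, 0, -6.1, 0, 0, 0, -6.1, -0.7, -3.5, 0, 0, -0.7, -3.5, 0, 0, -0.7, -3.5, 0, 0, -0.7, -3.5, 0, 0, -0.7, -3.5, 0, 0, -0.7, -3.5, 0, 0, -0.7, -3.5, 0, 0]
  fingers: 60
  squeeze: 15

```text
time: 1.2
ee_pos: [0.3093, 0.3515, 0.2225]
eef_rot: [-0.088, 0.996, 0.0, -0.0]
ft_force: [0.7, -0.3, 0.7]
width: 0.0524
grip_force: 0.0
```

Emit:
arm_command:
  moves: [-0.7, -3.5, 0.5, 0, -0.7, -3.5, 0.5, 0, -0.7, -3.5, 0.5, 0, -0.7, -3.5, 1.0, 0, -0.7, -3.5, 1.0, 0, -0.7, -3.5, 1.0, 0, -0.7, -3.5, 1.2, 0, -0.7, -3.5, 1.2, 0, -0.5, -2.5, 1.2, 0, 0, 0, 1.0, 0, 0, 0, 0, 0, 0, 0, 0, 0]

```text
time: 2.2
ee_pos: [0.4221, 0.0642, 0.1314]
eef_rot: [-0.088, 0.996, -0.0, -0.001]
ft_force: [1.1, -0.6, 0.0]
width: 0.0521
grip_force: 0.0
```

Run:
```python
from h import *
go([*W,.10])
a=r.camera("top")[150:235,285:385];b=r.camera("side")[180:265,270:390]
k=lambda i,f:cv2.resize(i,None,fx=f,fy=f,interpolation=cv2.INTER_CUBIC)
a,b=k(a,4),k(b,4)
cv2.imwrite("pics/m2.png",np.hstack([a,b[:340,:400]])[:,:,::-1])
```

```text
t 2.2 turn 0.03 shift cm [-0.28 -2.05  3.14] tilt [-0.001  -0.0001] tcp [0.4221 0.0642 0.1314] F [ 1.08 -0.6   0.01] w 0.0521 0.0
```

View pics/m2.png

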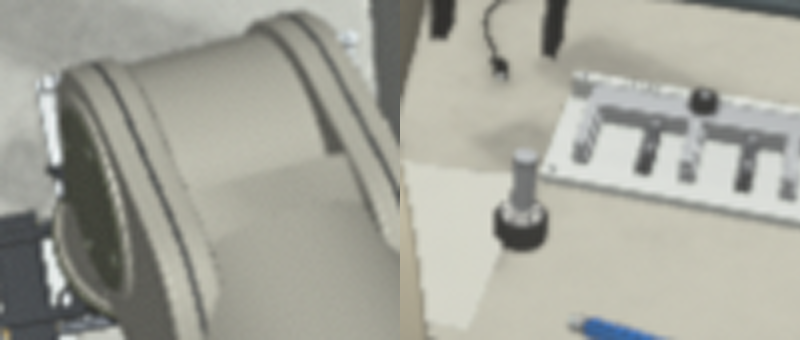

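The top view is now hidden by the arm. The side view shows the two fingertips at the upper edge, left of the wheel (shaft top near (525,155) of the composite). Next I'll move over the wheel.

Emit:
arm_command:
  moves: [-0.1, -1.0, 1.0, 0, -0.1, -1.0, 1.0, 0, -0.1, 0, 1.1, 0, 0, 0, 1.0, 0, 0, 0, 1.0, 0, 0, 0, 1.0, 0, 0, 0, 0, 0, 0, 0, 0, 0]

```text
time: 2.97
ee_pos: [0.4287, 0.0448, 0.0702]
eef_rot: [-0.088, 0.996, -0.0, -0.001]
ft_force: [0.9, 1.2, 0.2]
width: 0.0525
grip_force: 0.0
```

Run:
```python
from h import *
go([*W,.025])
crop("side",(270,190,70,70),8,"pics/s3.png")
s=r.read_state();print(proj("side",[s["ee_pos"]]))
```

```text
t 2.97 turn 0.05 shift cm [ 0.03 -0.03  4.52] tilt [-0.001  -0.0004] tcp [0.4287 0.0448 0.0702] F [0.88 1.21 0.18] w 0.0525 0.0
[[301.32381706 213.50087824]]
```

View pics/s3.png

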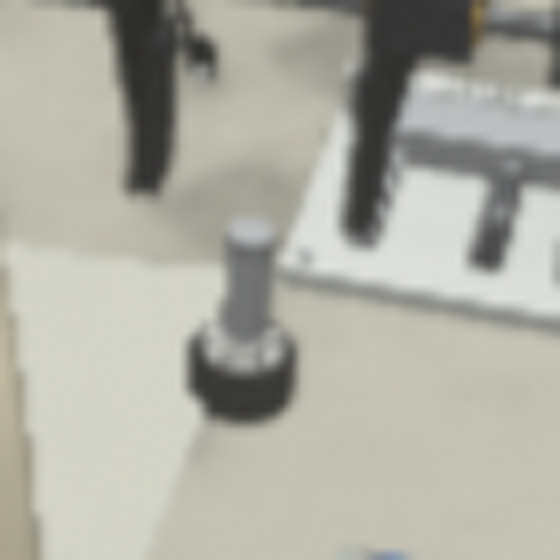

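The fingertips, at (145,188) and (362,240), straddle the shaft top at (250,232). It's safe to descend.

Emit:
arm_command:
  moves: [0, 0, 0.8, 0, 0, 0, 0.8, 0, 0, 0, 0.8, 0, 0, 0, 0.8, 0, 0, 0, 0.8, 0, 0, 0, 0.5, 0, 0, 0, 0, 0, 0, 0, 0, 0]

```text
time: 3.68
ee_pos: [0.4288, 0.0445, 0.0252]
eef_rot: [-0.088, 0.996, -0.0, -0.0]
ft_force: [0.0, -0.3, 0.8]
width: 0.0524
grip_force: 0.0
```

Emit:
arm_command:
  moves: [0, 0, 0, 0, 0, 0, 0, 0, 0, 0, 0, 0, 0, 0, 0, 0, 0, 0, 0, 0, 0, 0, 0, 0, 0, 0, 0, 0, 0, 0, 0, 0]
  fingers: 0
  squeeze: 15

```text
time: 4.35
ee_pos: [0.429, 0.0446, 0.0255]
eef_rot: [-0.088, 0.996, 0.0, -0.0]
ft_force: [0.3, 0.4, -0.5]
width: 0.0134
grip_force: 15.0
```

Emit:
arm_command:
  moves: [0, 0, -0.8, 0, 0, 0, -0.8, 0, 0, 0, -0.8, 0, 0, 0, -0.8, 0, 0, 0, -0.8, 0, 0, 0, -0.5, 0, 0, 0, 0, 0, 0, 0, 0, 0]

```text
time: 5.02
ee_pos: [0.4292, 0.0447, 0.0708]
eef_rot: [-0.088, 0.996, 0.0, 0.0]
ft_force: [-0.2, 0.0, -1.2]
width: 0.0135
grip_force: 15.0
```

```bash
cat >> h.py <<'E'
O=np.array([.5055,-.0602])   # front edge middle (mean of both cameras, weighted to top)
def slot(yy,z): return [*(O+.037*ex+yy*ey),z]
SY=[-.0925,-.040,.017,.079]
E
python3 - <<'E'
from h import *
for k in range(4):go(slot(SY[k],.06))
crop("side",(270,180,70,70),6,"pics/s4.png")
E
```

```text
t 5.02 turn 0.02 shift cm [ -9.37 -20.92   1.08] tilt [0.0007 0.0005] tcp [0.4292 0.0447 0.0708] F [-0.17  0.02 -1.18] w 0.0135 15.0
t 5.02 turn 0.02 shift cm [ -9.37 -15.67   1.08] tilt [0.0007 0.0005] tcp [0.4292 0.0447 0.0708] F [-0.17  0.02 -1.18] w 0.0135 15.0
t 5.02 turn 0.02 shift cm [-9.37 -9.97  1.08] tilt [0.0007 0.0005] tcp [0.4292 0.0447 0.0708] F [-0.17  0.02 -1.18] w 0.0135 15.0
t 5.02 turn 0.02 shift cm [-9.37 -3.77  1.08] tilt [0.0007 0.0005] tcp [0.4292 0.0447 0.0708] F [-0.17  0.02 -1.18] w 0.0135 15.0
```

View pics/s4.png

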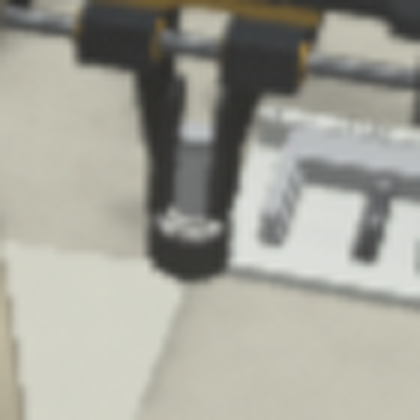

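The wheel is held upright between the fingers and clear of the bench, with its underside about 25 mm below the TCP. Next is slot 0.

Emit:
arm_command:
  moves: [-0.4, -1.0, 0, 0, -0.8, -1.8, 0, 0, -0.9, -2.0, 0, 0, -0.9, -2.0, 0, 0, -0.9, -2.0, 0, 0, -0.9, -2.0, 0, 0, -0.9, -2.0, 0, 0, -0.9, -2.0, 0, 0, -0.9, -2.0, 0, 0, -0.9, -2.0, 0, 0, -0.6, -1.4, 0, 0, -0.37, -0.7, 0, 0]

```text
time: 6.07
ee_pos: [0.5582, -0.1468, 0.0698]
eef_rot: [-0.087, 0.996, -0.001, -0.001]
ft_force: [0.2, 0.4, -1.6]
width: 0.0133
grip_force: 15.0
```

Emit:
arm_command:
  moves: [0, 0, 0, 0, 0, 0, 0.5, 0, 0, 0, 0.5, 0, 0, 0, 0.3, 0, 0, 0, 0.2, 0, 0, 0, 0, 0, 0, 0, 0, 0]

```text
time: 6.65
ee_pos: [0.5578, -0.1443, 0.0554]
eef_rot: [-0.088, 0.996, 0.0, -0.0]
ft_force: [0.8, -1.4, -0.8]
width: 0.0136
grip_force: 15.0
```

Run:
```python
from h import *
go(slot(SY[0],.0495))
crop("side",(330,190,90,70),8,"pics/s5.png")
```

```text
t 6.65 turn 0.04 shift cm [-0.02 -0.05  0.59] tilt [-0.0002  0.0002] tcp [ 0.5578 -0.1443  0.0554] F [ 0.78 -1.42 -0.84] w 0.0136 15.0
```

View pics/s5.png

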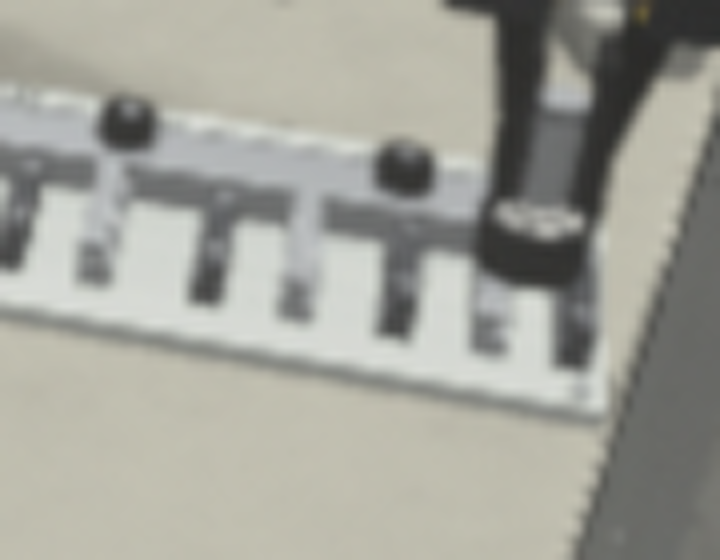

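The wheel hangs centred over slot 0, with the disc at (535,245) between the bright jaw at (490,300) and the dark one at (575,320). I'll lower it gently.

Emit:
arm_command:
  moves: [0, 0, 0.1, 0, 0, 0, 0.1, 0, 0, 0, 0.1, 0, 0, 0, 0.1, 0, 0, 0, 0.05, 0, 0, 0, 0, 0]

```text
time: 7.2
ee_pos: [0.5579, -0.1447, 0.0508]
eef_rot: [-0.088, 0.996, 0.0, -0.0]
ft_force: [-0.5, 0.7, -1.2]
width: 0.0136
grip_force: 15.0
```

Emit:
arm_command:
  moves: [0, 0, 0.05, 0, 0, 0, 0.05, 0, 0, 0, 0, 0]

```text
time: 7.45
ee_pos: [0.558, -0.1447, 0.0499]
eef_rot: [-0.088, 0.996, 0.0, -0.0]
ft_force: [1.2, 0.1, -1.2]
width: 0.0133
grip_force: 15.0
```

Emit:
arm_command:
  moves: [0, 0, 0.05, 0, 0, 0, 0.05, 0, 0, 0, 0, 0]

```text
time: 7.7
ee_pos: [0.5583, -0.1447, 0.0495]
eef_rot: [-0.088, 0.996, 0.0, 0.0]
ft_force: [-1.9, 0.7, 4.8]
width: 0.0135
grip_force: 15.0
```

Contact came at the jaw-top height with +6 N, so slot 0 refuses it. Lift and go to slot 1.

Emit:
arm_command:
  moves: [0, 0, -0.5, 0, 0, 0, -0.5, 0, 0, 0.6, 0, 0, 0, 1.0, 0, 0, 0, 1.1, 0, 0, 0, 1.0, 0, 0, 0, 1.0, 0, 0, 0, 0.55, 0, 0, 0, 0, 0, 0, 0, 0, 0.4, 0, 0, 0, 0.3, 0, 0, 0, 0, 0]

```text
time: 8.7
ee_pos: [0.5483, -0.0936, 0.0512]
eef_rot: [-0.088, 0.996, -0.0, -0.001]
ft_force: [0.1, -0.2, -0.2]
width: 0.0136
grip_force: 15.0
```

Run:
```python
from h import *
go(slot(SY[1],.0495))
```

```text
t 8.7 turn -0.03 shift cm [-0.08  0.04  0.17] tilt [-0.0011 -0.0003] tcp [ 0.5483 -0.0936  0.0512] F [ 0.11 -0.19 -0.2 ] w 0.0136 15.0
```

Emit:
arm_command:
  moves: [-0.08, 0.04, 0.05, 0, 0, 0, 0.05, 0, 0, 0, 0.05, 0, 0, 0, 0, 0]

```text
time: 9.03
ee_pos: [0.5495, -0.0927, 0.0505]
eef_rot: [-0.088, 0.996, 0.0, -0.0]
ft_force: [-0.1, -1.1, -1.2]
width: 0.0133
grip_force: 15.0
```

Emit:
arm_command:
  moves: [0, 0, 0.05, 0, 0, 0, 0.05, 0, 0, 0, 0, 0]

```text
time: 9.28
ee_pos: [0.5495, -0.0925, 0.0495]
eef_rot: [-0.088, 0.996, 0.0, 0.0]
ft_force: [0.1, 0.7, -1.4]
width: 0.0134
grip_force: 15.0
```

Emit:
arm_command:
  moves: [0, 0, 0.05, 0, 0, 0, 0.05, 0, 0, 0, 0, 0]

```text
time: 9.53
ee_pos: [0.5498, -0.0927, 0.0493]
eef_rot: [-0.088, 0.996, 0.0, 0.0]
ft_force: [-4.0, 0.6, 7.4]
width: 0.0135
grip_force: 15.0
```

Slot 1 also refuses, with contact at jaw-top height. Now slot 2.

Emit:
arm_command:
  moves: [0, 0, -0.5, 0, 0, 0, -0.5, 0, 0, 0.7, 0, 0, 0, 1.1, 0, 0, 0, 1.1, 0, 0, 0, 1.1, 0, 0, 0, 1.0, 0, 0, 0, 0.7, 0, 0, 0, 0, 0, 0, 0, 0, 0.4, 0, 0, 0, 0.3, 0, 0, 0, 0, 0]

```text
time: 10.53
ee_pos: [0.539, -0.0371, 0.0507]
eef_rot: [-0.088, 0.996, -0.0, -0.001]
ft_force: [-0.5, 0.1, -2.4]
width: 0.0137
grip_force: 15.0
```

Run:
```python
from h import *
go(slot(SY[2],.0495))
crop("side",(310,180,90,70),8,"pics/s6.png")
```

```text
t 10.53 turn -0.04 shift cm [0.   0.01 0.12] tilt [-0.0011 -0.0004] tcp [ 0.539  -0.0371  0.0507] F [-0.53  0.13 -2.36] w 0.0137 15.0
```

View pics/s6.png

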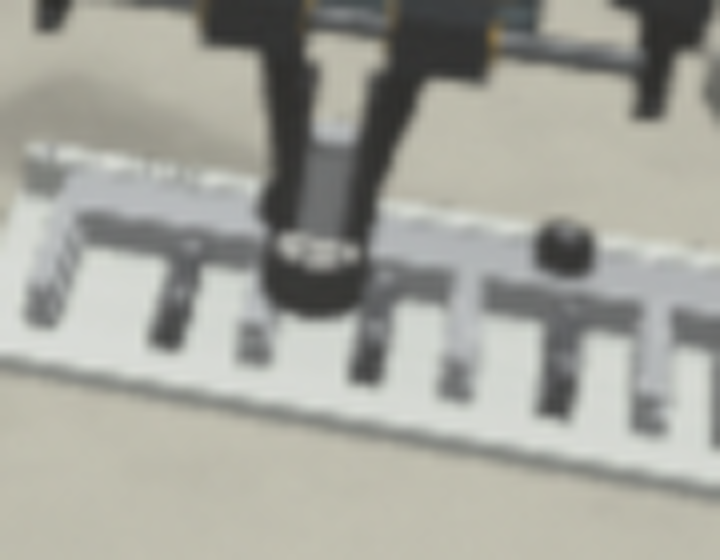

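The disc at (316,270) sits over slot 2, between the bright jaw at (257,330) and the dark one at (370,350), and overlaps both slightly. Lowering.

Emit:
arm_command:
  moves: [0, 0, 0.05, 0, 0, 0, 0.05, 0, 0, 0, 0.05, 0, 0, 0, 0, 0]

```text
time: 10.92
ee_pos: [0.5395, -0.0365, 0.05]
eef_rot: [-0.088, 0.996, 0.0, -0.0]
ft_force: [-0.3, -0.0, -1.2]
width: 0.0138
grip_force: 15.0
```

Emit:
arm_command:
  moves: [0, 0, 0.05, 0, 0, 0, 0, 0, 0, 0, 0, 0]

```text
time: 11.17
ee_pos: [0.5395, -0.0364, 0.0495]
eef_rot: [-0.088, 0.996, 0.0, 0.0]
ft_force: [0.0, 0.5, -1.2]
width: 0.0132
grip_force: 15.0
```

Emit:
arm_command:
  moves: [0, 0, 0.05, 0, 0, 0, 0.05, 0, 0, 0, 0, 0]

```text
time: 11.42
ee_pos: [0.5399, -0.0366, 0.0492]
eef_rot: [-0.088, 0.996, 0.0, 0.0]
ft_force: [-2.4, -0.5, 6.9]
width: 0.0135
grip_force: 15.0
```

Contact again. To be sure this isn't just misalignment, I'll re-try slot 2 at 1.5 mm to each side.

Emit:
arm_command:
  moves: [0, 0, -0.2, 0, 0, 0.15, 0, 0, 0, 0, 0.1, 0, 0, 0, 0.1, 0, 0, 0, 0, 0, 0, 0, 0, 0]

```text
time: 11.92
ee_pos: [0.5397, -0.0348, 0.0492]
eef_rot: [-0.088, 0.996, 0.0, 0.0]
ft_force: [-1.9, 0.3, 8.6]
width: 0.0134
grip_force: 15.0
```

Emit:
arm_command:
  moves: [0, 0, -0.2, 0, 0, -0.3, 0, 0, 0, 0, 0.1, 0, 0, 0, 0.1, 0, 0, 0, 0, 0, 0, 0, 0, 0]

```text
time: 12.42
ee_pos: [0.5403, -0.0385, 0.0491]
eef_rot: [-0.088, 0.996, -0.0, 0.0]
ft_force: [-2.3, -1.8, 7.8]
width: 0.0135
grip_force: 15.0
```

Slot 2 refuses at all three positions. Slot 3 next.

Emit:
arm_command:
  moves: [0, 0, -0.5, 0, 0, 0, -0.5, 0, 0, 0.75, 0, 0, 0, 1.2, 0, 0, 0, 1.2, 0, 0, 0, 1.2, 0, 0, 0, 1.2, 0, 0, 0, 0.8, 0, 0, 0, 0, 0, 0, 0, 0, 0.4, 0, 0, 0, 0.3, 0, 0, 0, 0, 0]

```text
time: 13.42
ee_pos: [0.5282, 0.0238, 0.0507]
eef_rot: [-0.088, 0.996, -0.0, -0.001]
ft_force: [0.3, 0.3, -1.6]
width: 0.0131
grip_force: 15.0
```

Run:
```python
from h import *
go(slot(SY[3],.0495))
crop("side",(300,180,70,60),10,"pics/s7.png")
```

```text
t 13.42 turn -0.05 shift cm [0.   0.03 0.12] tilt [-0.001  -0.0005] tcp [0.5282 0.0238 0.0507] F [ 0.27  0.31 -1.61] w 0.0131 15.0
```

View pics/s7.png

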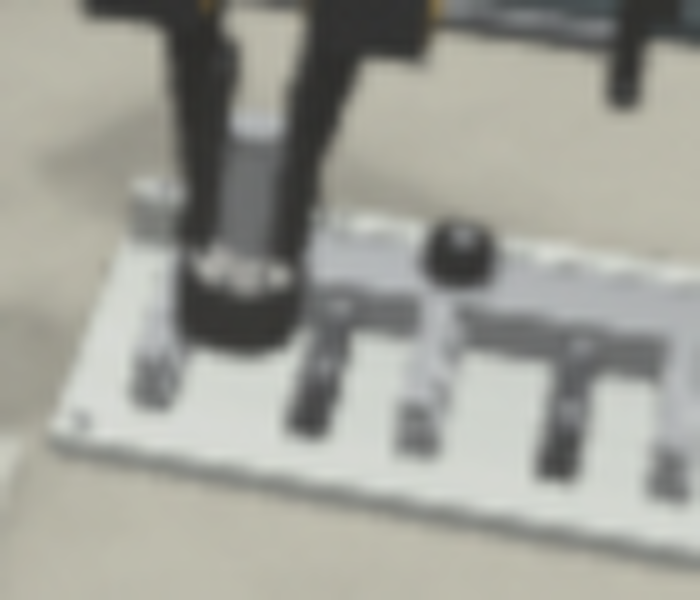

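The disc at (240,300) sits between slot 3's bright jaw at (160,340) and the dark one at (325,370), with no visible overlap. Lowering gently.

Emit:
arm_command:
  moves: [0, 0.03, 0.05, 0, 0, 0, 0.05, 0, 0, 0, 0.05, 0, 0, 0, 0.05, 0, 0, 0, 0, 0]

```text
time: 13.88
ee_pos: [0.5285, 0.0249, 0.0495]
eef_rot: [-0.088, 0.996, 0.0, -0.0]
ft_force: [-0.5, 0.6, -1.3]
width: 0.0129
grip_force: 15.0
```

Emit:
arm_command:
  moves: [0, 0, 0.05, 0, 0, 0, 0.05, 0, 0, 0, 0, 0]

```text
time: 14.13
ee_pos: [0.529, 0.0248, 0.0491]
eef_rot: [-0.088, 0.996, 0.0, 0.0]
ft_force: [-2.0, -0.8, 5.2]
width: 0.0135
grip_force: 15.0
```

Run:
```python
from h import *
for i in range(4):
    s=r.read_state();t=s["torque"];print(t.round(3),"about gx",(t[:2]@ex).round(3),"about gy",(t[:2]@ey).round(3),s["ft_force"].round(2),s["ee_pos"].round(4))
    r.camera("side")
```

```text
[-0.135  0.454 -0.066] about gx -0.053 about gy 0.471 [-2.05 -0.77  5.18] [0.529  0.0248 0.0491]
[-0.134  0.481  0.045] about gx -0.048 about gy 0.497 [-2.17 -0.43  5.37] [0.529  0.0248 0.0491]
[-0.067  0.414 -0.056] about gx 0.006 about gy 0.419 [-1.51 -1.03  6.11] [0.529  0.0248 0.0491]
[-0.094  0.398 -0.059] about gx -0.023 about gy 0.408 [-1.37 -1.26  5.47] [0.529  0.0248 0.0491]
```

Contact at jaw-top height with the wheel's edge on one jaw. The side force and moment hint at the +y one, so I'll step 1 mm to −y.

Emit:
arm_command:
  moves: [0, 0, -0.2, 0, 0, -0.1, 0, 0, 0, 0, 0.1, 0, 0, 0, 0.1, 0, 0, 0, 0, 0, 0, 0, 0, 0]

```text
time: 14.83
ee_pos: [0.5292, 0.0238, 0.049]
eef_rot: [-0.088, 0.996, 0.0, 0.0]
ft_force: [-1.2, -1.2, 6.7]
width: 0.0134
grip_force: 15.0
```

Run:
```python
from h import *
go(slot(SY[3],.0495))
L=[]
for i in range(6):
    s=r.read_state();L.append([s["torque"][:2]@ex,s["torque"][:2]@ey,s["ft_force"][:2]@ex,s["ft_force"][:2]@ey,s["ft_force"][2]]);r.camera("side")
print(np.mean(L,0).round(3))
```

```text
t 14.83 turn -0.0 shift cm [ 0.11  0.05 -0.05] tilt [0.0009 0.0001] tcp [0.5292 0.0238 0.049 ] F [-1.18 -1.23  6.67] w 0.0134 15.0
[-0.08   0.337 -0.996 -0.876  6.575]
```

Emit:
arm_command:
  moves: [0, 0, -0.2, 0, 0, -0.1, 0, 0, 0, 0, 0.1, 0, 0, 0, 0.1, 0, 0, 0, 0, 0, 0, 0, 0, 0]

```text
time: 15.63
ee_pos: [0.5292, 0.0229, 0.0488]
eef_rot: [-0.088, 0.996, 0.0, 0.0]
ft_force: [-0.8, -1.5, 3.5]
width: 0.0135
grip_force: 15.0
```

```bash
cat >> h.py <<'E'
def ft():
    L=[]
    for i in range(6):
        s=r.read_state();L.append([s["torque"][:2]@ex,s["torque"][:2]@ey,s["ft_force"][:2]@ex,s["ft_force"][:2]@ey,s["ft_force"][2]]);r.camera("side")
    print(np.mean(L,0).round(3), (s["ee_pos"][:2]-O)@ey)
E
python3 - <<'E'
from h import *
go(slot(SY[3],.0495));ft()
E
```

```text
t 15.63 turn 0.01 shift cm [ 0.09  0.14 -0.07] tilt [0.0005 0.0001] tcp [0.5292 0.0229 0.0488] F [-0.78 -1.55  3.5 ] w 0.0135 15.0
[-0.134  0.195 -0.496 -1.482  4.598] 0.0776653035971481
```

The force dropped, the wheel sits slightly lower, and the side push to −y grew, so the chamfer is riding on the +y jaw. I'll move a little further −y.

Emit:
arm_command:
  moves: [0, 0, -0.2, 0, 0, -0.07, 0, 0, 0, 0, 0.1, 0, 0, 0, 0.1, 0, 0, 0, 0, 0, 0, 0, 0, 0]

```text
time: 16.43
ee_pos: [0.5288, 0.0222, 0.0482]
eef_rot: [-0.088, 0.996, -0.0, -0.0]
ft_force: [0.7, -1.2, -1.2]
width: 0.0133
grip_force: 15.0
```

Run:
```python
from h import *
go(slot(SY[3],.0495));ft()
```

```text
t 16.43 turn 0.01 shift cm [ 0.04  0.19 -0.13] tilt [-0.0005 -0.0002] tcp [0.5288 0.0222 0.0482] F [ 0.68 -1.22 -1.21] w 0.0133 15.0
[-0.139  0.053 -0.162 -0.96  -1.486] 0.0770643763054277
```

It is entering: the vertical force is free below the jaw tops. Ease 0.3 mm more to −y and go down slowly.

Emit:
arm_command:
  moves: [0, -0.03, 0.05, 0, 0, 0, 0.1, 0, 0, 0, 0.1, 0, 0, 0, 0, 0]

```text
time: 17.07
ee_pos: [0.529, 0.0221, 0.0458]
eef_rot: [-0.088, 0.996, 0.0, -0.0]
ft_force: [0.2, -0.1, -1.3]
width: 0.0135
grip_force: 15.0
```

Emit:
arm_command:
  moves: [0, 0, 0.1, 0, 0, 0, 0.1, 0, 0, 0, 0.1, 0, 0, 0, 0, 0]

```text
time: 17.4
ee_pos: [0.5289, 0.0221, 0.0428]
eef_rot: [-0.088, 0.996, 0.0, -0.0]
ft_force: [-0.9, 1.2, -1.0]
width: 0.0135
grip_force: 15.0
```

Run:
```python
from h import *
go(slot(SY[3],.0413));ft()
```

```text
t 17.4 turn 0.02 shift cm [0.05 0.21 0.15] tilt [-0.0003  0.0001] tcp [0.5289 0.0221 0.0428] F [-0.89  1.22 -1.02] w 0.0135 15.0
[ 0.03   0.013  0.11   0.298 -1.31 ] 0.07682738255726719
```

Emit:
arm_command:
  moves: [0, 0, 0.08, 0, 0, 0, 0.04, 0, 0, 0, 0, 0]

```text
time: 17.95
ee_pos: [0.529, 0.022, 0.0417]
eef_rot: [-0.088, 0.996, 0.0, -0.0]
ft_force: [-1.3, 0.8, -1.4]
width: 0.0133
grip_force: 15.0
```

Emit:
arm_command:
  moves: [0, 0, 0.04, 0, 0, 0, 0, 0, 0, 0, 0, 0]

```text
time: 18.2
ee_pos: [0.5291, 0.022, 0.0415]
eef_rot: [-0.088, 0.996, 0.0, 0.0]
ft_force: [-0.4, -0.0, -0.5]
width: 0.0133
grip_force: 15.0
```

Run:
```python
from h import *
go(slot(SY[3],.0413));ft()
```

```text
t 18.2 turn 0.01 shift cm [0.07 0.22 0.02] tilt [0.0001 0.0001] tcp [0.5291 0.022  0.0415] F [-0.39 -0.04 -0.5 ] w 0.0133 15.0
[ 0.038  0.022  0.001 -0.068 -0.459] 0.07678187751408495
```

The ledges are just taking the weight at the expected height (41.5 mm). A hair more, then release.

Emit:
arm_command:
  moves: [0, 0, 0.03, 0, 0, 0, 0, 0, 0, 0, 0, 0]

```text
time: 18.75
ee_pos: [0.5293, 0.022, 0.0413]
eef_rot: [-0.088, 0.996, 0.0, 0.0]
ft_force: [-0.8, -0.7, 3.5]
width: 0.0132
grip_force: 15.0
```

Emit:
arm_command:
  moves: [0, 0, 0, 0, 0, 0, 0, 0, 0, 0, 0, 0, 0, 0, 0, 0, 0, 0, 0, 0, 0, 0, 0, 0]
  fingers: 35

```text
time: 19.25
ee_pos: [0.529, 0.022, 0.0411]
eef_rot: [-0.088, 0.996, 0.0, -0.0]
ft_force: [-0.1, -0.4, -0.3]
width: 0.0298
grip_force: 0.0
```

Released. Now retreat straight up, then back out of the camera view.

Emit:
arm_command:
  moves: [0, 0, -0.5, 0, 0, 0, -0.8, 0, 0, 0, -1.0, 0, 0, 0, -1.5, 0, 0, 0, -2.0, 0, 0, 0, -2.5, 0, 0, 0, -3.0, 0, 0, 0, -3.0, 0, 0, 0, -2, 0, 0, 0, 0, 0, 0, 0, 0, 0]

```text
time: 20.17
ee_pos: [0.5298, 0.022, 0.2061]
eef_rot: [-0.088, 0.996, 0.0, 0.002]
ft_force: [0.0, -0.0, -0.9]
width: 0.0304
grip_force: 0.0
```

Run:
```python
from h import *
go(slot(SY[3],.2))
crop("side",(300,180,70,60),10,"pics/s8.png")
```

```text
t 20.17 turn 0.01 shift cm [0.13 0.23 0.61] tilt [0.0032 0.0012] tcp [0.5298 0.022  0.2061] F [ 0.03 -0.01 -0.87] w 0.0304 0.0
```

View pics/s8.png

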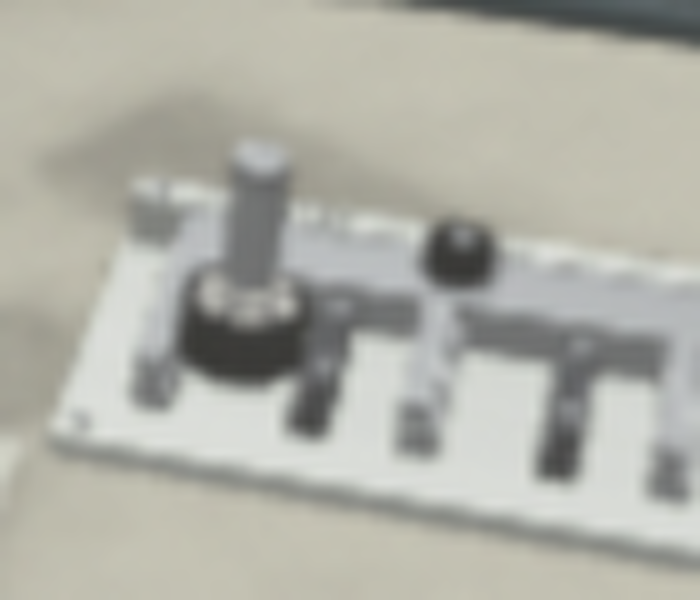

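The wheel stands upright in slot 3 (shaft top (262,152), disc (245,330)) between both jaws, and the gripper is clear. Handing in.

Run:
```python
from bench import r
print(r.close_job())
```

```text
the job is handed in; nothing more can be done
None
```

The wheel was refused by slots 0, 1 and 2, entered slot 3, and was left standing upright on its ledges and released; the job took about 20 s and is handed in.

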